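Close the food warmer's crossed filler cap and switch it on

TASK

The filler cap of the breakfast food warmer has been put on crossed. Turn it back (anticlockwise) until it clicks down into its thread, then turn it forward (clockwise) fully home, and after that slide the heater switch across to on. Leave the bowls, the jar and the spoon where they are.

Things in the scene. Friction and masses are not known exactly. Their poses are not given: they have to be found in the camera images.
- warmer: Black electric food warmer fixed to the counter, 210 mm (its x) by 520 mm (its y), with a flat grey deck 85 mm above the counter. Origin: centre of its underside; z up, x away from the robot at yaw 0 (yaw within 0.35 rad), y along its length. Cap axis at x 0, y -40 mm; slide switch around y -173 mm.
- dish_top (a point): Top of the knob of the white lidded dish (184 mm across) fixed on the deck at the warmer's y +150 mm; the point is 81 mm above the deck. An obstacle only.
- cap_grip (a point): Centre of the filler cap's orange upright wing bar, on the cap's axis, half-way up the bar. The bar is 120 mm long, 16 mm thick, 30 mm high: its top is 15 mm above this point, and the flat top of the round skirt it stands on is 15 mm below. x axis along the bar, z up. Turn it by pushing on its flank near an end, or by grasping it.
- cap_neck (a point): Foot of the cap's neck: on its axis, at deck height. The cap's grey skirt is 96 mm across, 24 mm high, and stays on its axis (it cannot be taken off). The red neck shows below the skirt: about 17 mm of it when crossed, 8 mm when clicked, 2 mm when home.
- cap_mark (a point): Centre of the white-marked end of the wing bar, at x -50 mm from cap_grip on the bar. When the cap is home this end points to the warmer's -x, at a white line on the deck.
- cap (a joint): Turn of the cap, rad, growing clockwise from above (tightening). The bar's x axis lies 1.75 minus this value anticlockwise from the warmer's x axis. Starts crossed at 0.35 to 0.75; jams near 0.9 if turned forward. Backed to about -0.1 it drops 9 mm with a click; back stop -0.5. Then forward, sinking 6 mm more, to a firm stop at 1.75 (home). Friction (about 0.2 N m) holds it.
- cap_drop (a joint): How far the cap has sunk, in m, downward: about 0.001 crossed on top of the thread, about 0.010 clicked into the thread start, 0.016 home. Its weight and a spring pull it down with about 8 N, so a hard grip can hold it up and keep it from clicking down.
- switch_ridge (a point): On the white ridge of the slide switch, 5 mm below its top. The ridge is 26 mm long (warmer's x), 10 mm wide (warmer's y), its top 12 mm above the deck; it rises from a light-grey slide 56 mm by 30 mm, flush with the deck (1.5 mm proud). Push the ridge sideways along the warmer's -y, from the red dot to the green dot.
- switch (a joint): Travel of the slide switch in m along the warmer's -y: 0 off (red dot), 0.016 on (green dot). It takes about 4 N to start, and snaps over past half-way.
- bowls_mid (a point): Two nested white bowls, 114 mm across and 72 mm high, standing loose on the counter beyond the warmer; the point is on their axis 40 mm up. Bystander.
- jar_mid (a point): Closed glass jar, 72 mm across and 100 mm high, standing loose on the counter beyond the warmer; the point is on its axis half-way up. Bystander.
- spoon_grip (a point): Steel spoon, 190 mm long, lying loose on the counter off the warmer's -y end; the point is on its handle. Bystander.

How it is judged (in metres and radians):
On the way, in this order (a step that is already met when the one before it is completed fails the run):
1. the cap has been backed off until it dropped into its thread start (value of joint cap_drop above 0.0075 m and value of joint cap below 0.3 rad), for 0.05 s.
2. the cap has been screwed home (value of joint cap above 1.63 rad and value of joint cap_drop above 0.0135 m), for 0.2 s.
3. the switch has been slid to on (value of joint switch above 0.013 m), for 0.2 s.
At the end, for the whole second after the job is handed in: The cap is screwed home in its thread (turn above 1.63 rad of 1.75, sunk more than 13.5 mm) and the slide switch stays on (more than 13 of its 16 mm) (all of step 2 and value of joint switch above 0.013 m); the robot touches nothing.
It fails at once if the bowls, the jar or the spoon was shifted by more than 25 mm (distance of any of bowls_mid, jar_mid, spoon_grip from where it was at the start of the episode above 0.025 m).
It also fails if it takes over 54 s, if anything falls off the work surface, if the arm or the gripper's body presses on something with over 40 N, if the wrist force passes 120 N, or if a joint passes its speed limit or range.

ROBOT

A 6-joint arm with a two-finger parallel gripper is mounted at the origin on the work surface. World frame = base frame: x ahead of the robot, y to its left, z up, the work surface at z = 0. Lengths are in mm, angles in rad, forces in N, time in s.
With the tool pointing down it reaches from about 275 to 1000 mm from the base axis. Payload 8.4 kg.
Tool frame: the origin (TCP) lies midway between the tips of the shut fingers; the grasp point (between the pads) lies 19 mm behind it; z points along the fingers, y is the line along which they close (so a half turn about z gives the same grasp; the last joint's range is limited). The gripper opens to 85 mm and grips with 20 to 120 N. Pads are 22 mm wide; open, the fingers measure 114 mm over their backs; the gripper's body (76 mm by 85 mm) begins 54 mm behind the grasp point. The pads swing forward as they close: fully open they stand 13 mm farther back than shut.
Start: joints at [-1.339, 0.353, 1.633, -0, 1.155, -0.002], TCP at [144.796, -607.998, 231.281] pointing down, gripper open.
Joint ranges: [-2.63, 2.63], [-0.92, 2.1], [0.06, 2.66], [-1.3, 4.44], [0, 2.69], [-3.02, 3.02]. Speed limits (rad/s): [2.22, 2.22, 2.79, 3.14, 3.14, 3.14].

INTERFACE

Orientations are given as [roll, pitch, yaw] about the fixed x, y, z axes, in that order (R = Rz(yaw) Ry(pitch) Rx(roll)).
In Python, from rig import telemetry, optics, r gives the robot as it stands.
- The arm moves only by the tool play_rows, never from a script. Its arguments are lists of equal length, an entry for each row: "dp": the shift along the tool's x, y, z in units of 40 mm (1.0 is 40 mm), a list of three; "rot": the turn, a rotation vector about the tool's x, y, z in units of 6 degrees (1.0 is 6 degrees), a list of three. In form: {"dp": [[tx, ty, tz], ...], "rot": [[ax, ay, az], ...]}. A call has 1 to 5 rows; each row is the pose to reach, as a shift and turn from the pose commanded when the call began, along the tool's axes at that moment; what a row does not reach only later rows make up. A row lasts 1/12 s, in which the tool goes at most 41.7 mm and 7.16 degrees, less where a joint would pass 70% of its speed; a pose out of reach is approached as far as the arm can. A call with a gripper value outside its range is refused whole. "fingers" is the opening, from 0 (shut) to 1 (fully open), set as the call begins (left out, the last holds). The fingers move at their own pace and stop on an object; "grip_force" is the grip in N (left out, the last holds). Time passes only in rows, so rows that repeat a pose let the fingers close. It gives the time, the measured TCP pose, the force, the opening and the grip force at its end, in the units of the state.
- telemetry.sense(): the state, without advancing time (a new reading comes with each control period).
- optics.grab_frame(name): name is "side" or "top" or "wrist"; returns a dict with "color" (384x512x3 uint8, red, green, blue), "mtx" (3x3 intrinsics, pixels), "D" ([k1, k2, p1, p2, k3] as OpenCV has them; the pictures are not rectified), "R" (3x3) and "t" (3): a world point X has camera coordinates R X + t; the wrist camera has in their place "mount" (4x4, takes a point from camera to tool coordinates, whose origin is the TCP and whose axes are the flange's). Camera axes: x right, y down, z forward; pixel columns grow to the right and rows downward; lengths in mm; the calibration is good to about 2 mm. A picture is of the moment at which its call begins: read the wrist's pose just before it. There is no depth.
- r.sign_off(): hands the job in; it is judged then, once.
The state is a dict: "clock": time; "qpos": joint angles; "qvel": joint speeds; "joint_efforts": joint torques, N m; "eef_pos": TCP position; "tcp_rot": TCP orientation; "contact_force": force on the tool from outside, world axes, zero at the start; "wrist_torque": the same for the moment, N m; "opening": opening from 0.0 (shut) to 1.0 (fully open); "grasp_force": force on a finger pad.
Only numpy, scipy, OpenCV 4.12 (cv2) and the standard library are available. Lean on these libraries where they do the work, as an engineer would, in place of code of your own. Each camera call takes 0.05 s, during which the arm holds its last target. There are 200 camera calls.

## Working session

There is one attempt and no reset: what is moved stays moved. The work goes in short steps, Python scripts to look and compute and a tool call to move; the robot and the scene stay as the last step left them, time stands still between calls to the robot, and variables do not carry over. Pictures are saved under pics/ and viewed, at most 10 in all, crops included, and the job is handed in when it is done.

Besides the shell and the picture viewer there is one more tool, called after "Call:" by a JSON object that holds its "op" and its "data". play_rows: Moves the arm, as the interface text tells. Its arguments: {"type":"object","properties":{"dp":{"type":"array"},"rot":{"type":"array"},"fingers":{"type":"number"},"grip_force":{"type":"number"}},"required":["dp","rot"]}

```bash
ls; mkdir -p pics; python3 - <<'E'
from rig import telemetry, optics, r
import cv2, numpy as np, pickle
s=telemetry.sense(); print(s)
fs={n:optics.grab_frame(n) for n in("side","top","wrist")}
pickle.dump((s,fs),open('f0.pkl','wb'))
a=np.hstack([fs["side"]["color"],fs["top"]["color"]])
for n in("side","top"):
    cv2.imwrite(f'pics/{n}0.png',cv2.resize(fs[n]["color"][...,::-1],(800,600),interpolation=cv2.INTER_CUBIC))
    print(n,fs[n]["mtx"],fs[n]["D"],fs[n]["R"],fs[n]["t"])
print(fs["wrist"]["mount"],fs["wrist"]["mtx"],fs["wrist"]["D"])
E
```

```text
pics
{'clock': 0.0, 'qpos': array([-1.33937931e+00,  3.53645624e-01,  1.63414397e+00, -4.28943496e-05,
        1.15520617e+00, -2.38771752e-03]), 'qvel': array([ 1.11538973e-03, -1.33948037e-04, -5.09344206e-05,  3.25391898e-04,
        6.76492415e-04, -1.35844093e-03]), 'joint_efforts': array([ 1.21343917e-03, -6.05239105e+01, -3.42070019e+01, -3.38139364e-05,
        9.41048143e-03, -1.53226040e-05]), 'eef_pos': array([ 144.6836205 , -607.52517095,  230.55905324]), 'tcp_rot': array([-3.14018945e+00,  3.58684330e-05,  2.33822102e-01]), 'contact_force': array([-0.24303993,  0.48596509, -0.12382346]), 'wrist_torque': array([-0.0251616 ,  0.02759134,  0.03627445]), 'grasp_force': 0.0, 'opening': 1.0028747977253853}
side [[355.8409729    0.         262.44020795]
 [  0.         355.8409729  189.67470834]
 [  0.           0.           1.        ]] [-0.10407425  0.          0.          0.          0.        ] [[ 0.99198518 -0.12626595  0.004724  ]
 [-0.07958442 -0.65340543 -0.75281317]
 [ 0.09814136  0.74640355 -0.6582173 ]] [-567.72856208  120.23541634 1041.61412276]
top [[436.37926734   0.         257.88869728]
 [  0.         436.37926734 188.49119733]
 [  0.           0.           1.        ]] [0.05326574 0.         0.         0.         0.        ] [[ 1.39644501e-02 -9.99902098e-01 -8.88195186e-04]
 [-9.74273428e-01 -1.34066878e-02 -2.24970105e-01]
 [ 2.24936172e-01  4.00692876e-03 -9.74365262e-01]] [ -50.0683965   605.43640292 1073.91066867]
[[-1.62206794e-05 -9.56229228e-01 -2.92618632e-01  7.43008543e+01]
 [ 9.99999970e-01 -8.74369759e-05  2.30296727e-04  1.00589938e-01]
 [-2.45802149e-04 -2.92618619e-01  9.56229200e-01 -1.42860166e+02]
 [ 0.00000000e+00  0.00000000e+00  0.00000000e+00  1.00000000e+00]] [[312.11614376   0.         253.83721879]
 [  0.         312.11614376 187.57528543]
 [  0.           0.           1.        ]] [0.02224264 0.         0.         0.         0.        ]
```

View pics/side0.png

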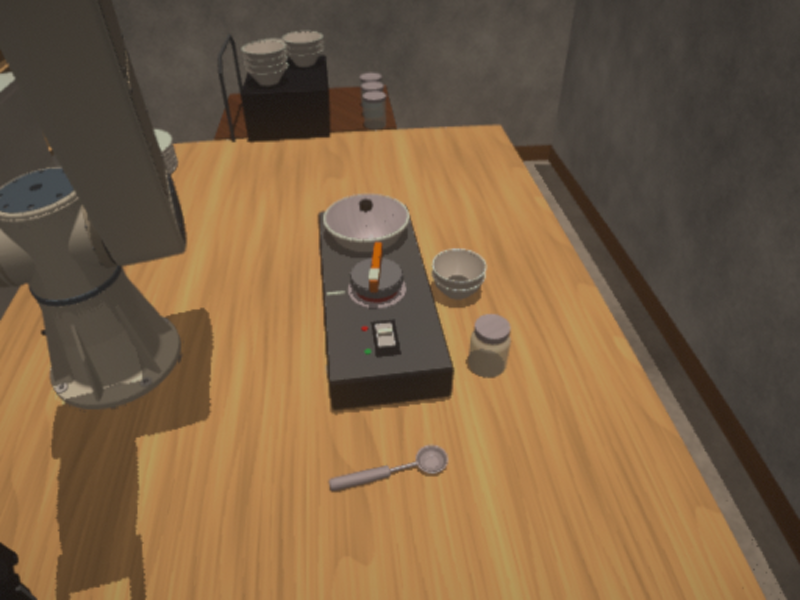

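View pics/top0.png

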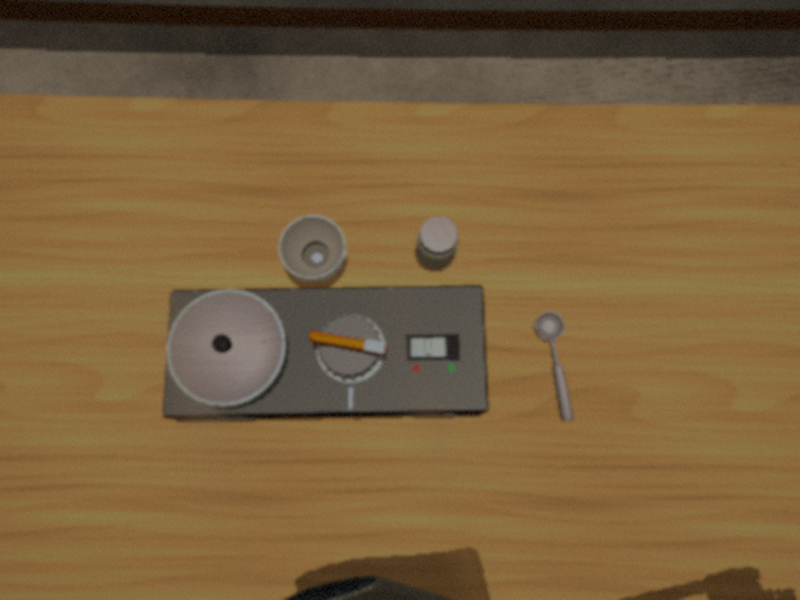

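The side view shows the bar's white end at about (375,275) and its orange end at about (377,248), with the switch at (384,337). The top view shows the warmer deck with corners near (172,290), (482,287), (487,410) and (164,416), the bar from (313,336) to (380,347) and the ridge near (430,347). I'll enlarge both for precise pixels.

```bash
python3 - <<'E'
import cv2, numpy as np, pickle
s,fs=pickle.load(open('f0.pkl','rb'))
def crop(n,x,y,w,h,k):
    c=fs[n]["color"][y:y+h,x:x+w,::-1]; c=cv2.resize(c,None,fx=k,fy=k,interpolation=cv2.INTER_CUBIC)
    c=cv2.convertScaleAbs(c,alpha=1.5)
    for i in range(0,w,10):
        cv2.line(c,(i*k,0),(i*k,6 if i%50 else 14),(0,255,255),1)
        if i%20==0: cv2.putText(c,str(x+i),(i*k,24),0,.35,(0,255,255),1)
    for i in range(0,h,10):
        cv2.line(c,(0,i*k),(6,i*k),(0,255,255),1)
        if i%20==0: cv2.putText(c,str(y+i),(8,i*k+4),0,.35,(0,255,255),1)
    return c
cv2.imwrite('pics/topc.png',crop("top",190,180,120,90,6))
cv2.imwrite('pics/sidec.png',crop("side",200,120,100,140,4))
E
```

```text
(no output)
```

View pics/topc.png

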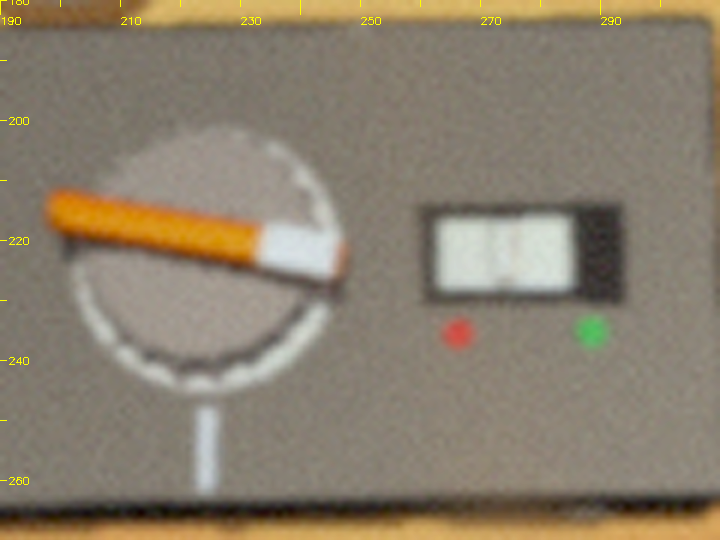

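View pics/sidec.png

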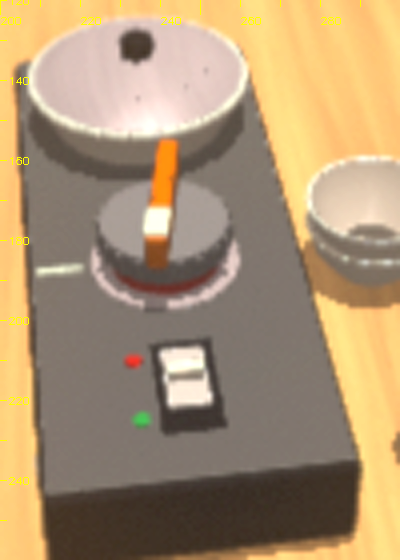

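The top crop shows the bar's top face from (198,214.7) to (247.2,222.8), the red dot at (266.3,235.5), the green dot at (288.7,235.3) and the white line at (224.3,255). The side crop shows the bar's top face from (242,155.3) to (239.3,178.7), the dots at (233.2,210.3) and (235.5,224.8), and the line from (209.5,187.7) to (220.5,186.8). I'll triangulate these.

```bash
cat > h.py <<'E'
import cv2, numpy as np, pickle
def und(f,p): return cv2.undistortPoints(np.array(p,float).reshape(-1,1,2),f["mtx"],f["D"]).reshape(-1,2)
def P(f): return np.c_[f["R"],f["t"]]
def tri(fa,a,fb,b):
    X=cv2.triangulatePoints(P(fa),P(fb),und(fa,a).T,und(fb,b).T); return (X[:3]/X[3]).T
def proj(f,X): return cv2.projectPoints(np.array(X,float).reshape(-1,1,3),cv2.Rodrigues(f["R"])[0],np.array(f["t"],float),f["mtx"],f["D"])[0].reshape(-1,2)
def onz(f,p,z):
    u=np.c_[und(f,p),np.ones(len(p))]@f["R"]; c=-f["R"].T@f["t"]; return c+u*((z-c[2])/u[:,2:])
E
python3 - <<'E'
from h import *
from scipy.optimize import least_squares
s,fs=pickle.load(open('f0.pkl','rb')); T,S=fs["top"],fs["side"]
t=[(266.3,235.5),(288.7,235.3),(224.3,247.8),(224,262),(198,214.7),(247,222.8),(142.4,220)]
q=[(233.2,210.3),(235.5,224.8),(220.5,186.8),(209.5,187.7),(242,155.3),(239.3,178.7),(234.2,131.5)]
X=tri(T,t,S,q); np.set_printoptions(precision=1,suppress=True)
for n,x,a,b in zip("red green lineIn lineOut barO barW knob".split(),X,proj(T,X)-t,proj(S,X)-q): print(n,x,a,b)
print('bar len',np.linalg.norm(X[5]-X[4]),'mid',(X[4]+X[5])/2)
# deck corner fit + knob, free x,y,yaw,z offset
ct=[(308.3,183.3),(311.7,262.4),(110,185.6),(105,266)]
cs=[(289.5,235.5),(211.7,243.5)]
L=np.array([(105,-260,85),(-105,-260,85),(105,260,85),(-105,260,85)])
def W(p,l):
    c,s_=np.cos(p[2]),np.sin(p[2]); return np.array(l)@np.array([[c,s_,0],[-s_,c,0],[0,0,1]])+[p[0],p[1],p[3]]
f=lambda p:np.r_[(proj(T,W(p,L))-ct).ravel(),(proj(S,W(p,L[:2]))-cs).ravel(),(proj(T,W(p,[(0,150,160)]))-t[6]).ravel()]
o=least_squares(f,[550,0,0,0],loss='soft_l1'); print(o.x,o.fun)
p=o.x; print('cap axis',W(p,[(0,-40,85)]),'ridge zone',W(p,[(0,-173,85)]))
m=(X[4]+X[5])/2; d=X[4]-X[5]; a=np.arctan2(d[1],d[0]); print('bar angle',a,'cap',1.75-(a-p[2]))
print(onz(T,t[:2],85),onz(T,[(263,215.5),(286,215.5),(263,228.5),(286,228.5),(274,222)],87)) 
E
```

```text
red [481.5 -64.5  88.8] [-0.  -0.3] [-0.3  0.1]
green [ 483.4 -120.6   89.4] [-0.  -0.5] [-0.5  0.1]
lineIn [450.   40.   88.4] [-0.  -0.5] [-0.4  0.1]
lineOut [416.2  39.8  88.3] [-0.1 -0.9] [-0.8  0.2]
barO [521.4  99.9 154.5] [-0.  -0.5] [-0.4  0.1]
barW [503.5 -17.4 160.7] [-0.1 -0.9] [-0.7  0.2]
knob [506.6 229.5 158.9] [-0.  -0.5] [-0.4  0.1]
bar len 118.72031371622589 mid [512.5  41.3 157.6]
[512.2  83.    0.  -10.2] [ 0.2 -1.7  0.5  0.7 -1.5 -0.8 -1.9  1.1  1.6  3.2 -1.6  4.7 -0.5 -0.4]
cap axis [[513.4  43.1  74.8]] ridge zone [[517.4 -89.9  74.8]]
bar angle 1.419483556888776 cap 0.36112314926076183
[[ 481.2  -64.6   85. ]
 [ 482.6 -121.    85. ]] [[ 531.7  -55.7   87. ]
 [ 532.5 -114.1   87. ]
 [ 498.5  -56.1   87. ]
 [ 499.4 -114.1   87. ]
 [ 515.4  -83.7   87. ]]
```

Triangulation agrees with the text: bar length 119 mm, bar top at z≈157 (expected 156), deck at 88 (85), knob top at 159 (166). The warmer yaw is about 0.03. The cap starts near 0.36 to 0.39, with its axis at about (512.5, 41.5). Next I'll work out the approach move.

```bash
cat > go.py <<'E'
import sys, numpy as np
from scipy.spatial.transform import Rotation as Ro
from rig import telemetry
s=telemetry.sense(); x,y,z,a=map(float,sys.argv[1:5])
R=Ro.from_euler('xyz',s["tcp_rot"]); G=Ro.from_euler('xyz',[np.pi,0,a])
d=R.inv().apply(np.array([x,y,z])-s["eef_pos"]); w=np.degrees((R.inv()*G).as_rotvec())
np.set_printoptions(precision=3,suppress=True)
print('t',round(s["clock"],2),'pos',s["eef_pos"],'rpy',s["tcp_rot"],'q',s["qpos"],'F',s["contact_force"],'op',s["opening"])
print('dist',np.linalg.norm(d),'dp',d/40,'rot',w/6)
E
python3 go.py 512.5 41.5 250 1.42
```

```text
t 0.15 pos [ 144.707 -607.653  230.705] rpy [-3.14  -0.     0.234] q [-1.339  0.354  1.634  0.     1.155 -0.002] F [0.249 0.272 0.856] op 1.0031809176321076
dist 746.3533810652183 dp [ 12.704 -13.658  -0.467] rot [ -0.009  -0.007 -11.328]
```

Call:
{"op": "play_rows", "data": {"dp": [[3.4,-3.65,-0.7],[3.4,-3.65,-0.7],[3.4,-3.65,-0.7],[3.4,-3.65,-0.7],[3.4,-3.65,-0.7]], "rot": [[0,0,0],[0,0,0],[0,0,0],[0,0,0],[0,0,0]]}}

```text
clock: 0.57
eef_pos: [243.9, -432.0, 259.3]
tcp_rot: [-3.141, -0.0, 0.234]
contact_force: [1.0, 0.0, 1.0]
opening: 0.996
grasp_force: 0.0
```

Call:
{"op": "play_rows", "data": {"dp": [[3.4,-3.65,0],[3.4,-3.65,0],[3.4,-3.65,0],[3.4,-3.65,0],[3.4,-3.65,0]], "rot": [[0,0,0],[0,0,0],[0,0,0],[0,0,0],[0,0,0]]}}

```text
clock: 0.98
eef_pos: [342.3, -258.4, 259.3]
tcp_rot: [-3.141, -0.0, 0.234]
contact_force: [1.2, -0.3, 0.8]
opening: 1.0
grasp_force: 0.0
```

Call:
{"op": "play_rows", "data": {"dp": [[3.4,-3.65,0],[3.4,-3.65,0],[3.4,-3.65,0],[3.4,-3.65,0],[3.4,-3.65,0]], "rot": [[0,0,-5.5],[0,0,-5.5],[0,0,-5.5],[0,0,-5.5],[0,0,-5.5]]}}

```text
clock: 1.4
eef_pos: [441.1, -84.8, 259.4]
tcp_rot: [3.141, -0.001, 0.817]
contact_force: [-0.0, -0.7, 0.3]
opening: 1.005
grasp_force: 0.0
```

```bash
python3 go.py 512.5 41.5 230 1.42
```

```text
t 1.4 pos [441.051 -84.76  259.406] rpy [ 3.141 -0.001  0.817] q [-0.194  0.043  1.959  0.     1.14   0.56 ] F [-0.004 -0.691  0.32 ] op 1.004653556009093
dist 148.0241198264549 dp [ 3.524 -0.857  0.737] rot [ 0.004 -0.005 -5.756]
```

Call:
{"op": "play_rows", "data": {"dp": [[3.52,-0.86,0.74],[3.52,-0.86,0.74],[3.52,-0.86,0.74],[3.52,-0.86,0.74],[3.52,-0.86,0.74]], "rot": [[0,0,-5.76],[0,0,-5.76],[0,0,-5.76],[0,0,-5.76],[0,0,-5.76]]}}

```text
clock: 1.82
eef_pos: [513.8, 42.0, 228.4]
tcp_rot: [-3.141, -0.001, 1.423]
contact_force: [0.2, -0.2, -0.1]
opening: 1.0
grasp_force: 0.0
```

```bash
python3 go.py 512.5 41.5 230 1.42; cat >> h.py <<'E'
from scipy.spatial.transform import Rotation as Ro
def wf():
    from rig import telemetry, optics
    s=telemetry.sense(); f=optics.grab_frame("wrist"); M=np.eye(4)
    M[:3,:3]=Ro.from_euler('xyz',s["tcp_rot"]).as_matrix(); M[:3,3]=s["eef_pos"]
    I=np.linalg.inv(M@f["mount"]); f["R"],f["t"]=I[:3,:3],I[:3,3]; return f
E
python3 - <<'E'
from h import *
f=wf(); pickle.dump(f,open('w1.pkl','wb')); c=f["color"][...,::-1].copy()
cv2.imwrite('pics/w1.png',cv2.resize(c,(800,600)))
# predicted bar ends (top face) from fixed cameras
print(proj(f,[(521.4,99.9,156),(503.5,-17.4,156),(512.5,41.3,156),(481.5,-64.5,85)])*1.5625)
E
```

```text
t 1.82 pos [513.813  42.048 228.424] rpy [-3.141 -0.001  1.423] q [0.078 0.186 1.867 0.001 1.089 0.226] F [ 0.174 -0.185 -0.068] op 0.999980214471708
dist 2.1236680071953993 dp [-0.018 -0.03  -0.039] rot [-0.008 -0.009  0.025]
[[394.8529428  182.65444933]
 [394.34331036 424.30294828]
 [394.67149264 312.47585572]
 [372.99487018 431.52051267]]
```

View pics/w1.png

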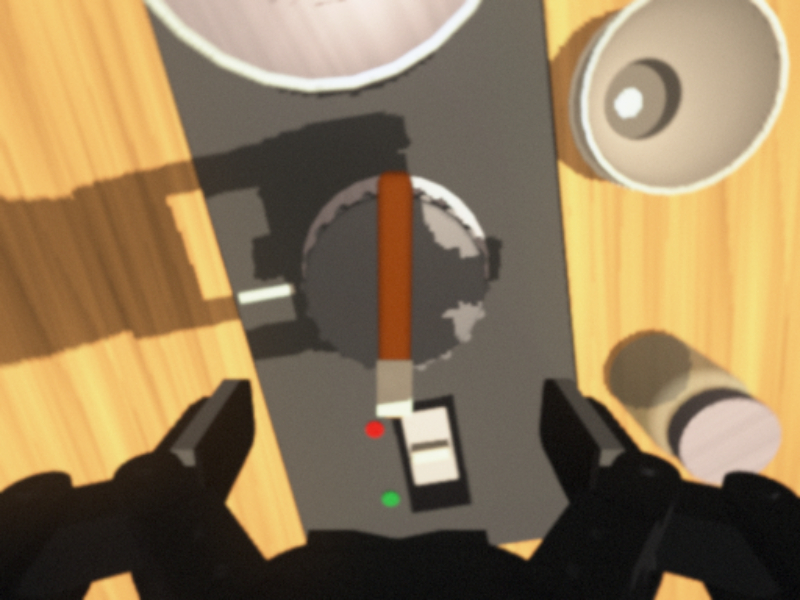

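The wrist view shows the bar running straight along the image at column 395, from rows 172 to 418, midway between the fingers, so yaw and x are right. The red dot is at (374,429), close to prediction. The bar is about 8 px higher than predicted, so I'll refine y with three views.

```bash
python3 - <<'E'
from h import *
from scipy.optimize import least_squares
np.set_printoptions(precision=2,suppress=True)
s,fs=pickle.load(open('f0.pkl','rb')); T,S=fs["top"],fs["side"]; w=pickle.load(open('w1.pkl','rb'))
k=1/1.5625
obs=[(T,[(197.6,214.5),(247.6,223)]),(S,[(242,155.3),(239.3,178.7)]),(w,[(395*k,172*k),(394.5*k,418*k)])]
def ends(p): d=60*np.array([np.cos(p[3]),np.sin(p[3]),0]); c=np.array(p[:3]); return [c+d,c-d]
f=lambda p:np.concatenate([(proj(F,ends(p))-o).ravel() for F,o in obs])
o=least_squares(f,[512,42,156,1.42],x_scale=[1,1,1,.01]); print(o.x,o.fun)
print('dots',tri(T,[(266.3,235.5),(288.7,235.3)],w,[(374*k,429.5*k),(390.5*k,499*k)]),'line',tri(T,[(224.3,247.8),(224,262)],w,[(292*k,290*k),(238*k,297*k)]))
print('slide corners',onz(w,np.array([(402,417),(445,407),(459,479),(416,487),(430,445)])*k,87))
E
```

```text
[512.98  44.44 154.28   1.42] [-1.24 -0.52 -1.62 -0.84 -0.26 -0.62 -0.57  1.42 -0.02  0.71 -0.03 -0.03]
dots [[ 481.79  -64.74   82.16]
 [ 483.74 -121.45   82.2 ]] line [[448.78  40.35  85.33]
 [414.05  40.15  82.65]]
slide corners [[ 502.49  -55.28   87.  ]
 [ 531.43  -52.07   87.  ]
 [ 534.26 -108.55   87.  ]
 [ 504.16 -110.7    87.  ]
 [ 518.02  -79.05   87.  ]]
```

```bash
python3 go.py 513 43.5 133 1.42
```

```text
t 1.87 pos [512.845  40.406 228.697] rpy [-3.14   0.     1.429] q [0.076 0.184 1.869 0.    1.09  0.217] F [-0.977 -0.645  0.581] op 1.0003394814441335
dist 95.74744770536309 dp [ 0.077 -0.004  2.392] rot [-0.013  0.     0.084]
```

Call:
{"op": "play_rows", "data": {"dp": [[0.06,0,1.0],[0.06,0,1.8],[0.06,0,2.4],[0.06,0,2.4],[0.06,0,2.4]], "rot": [[0,0,0],[0,0,0],[0,0,0],[0,0,0],[0,0,0]]}}

```text
clock: 2.28
eef_pos: [511.8, 40.2, 133.2]
tcp_rot: [-3.139, 0.001, 1.411]
contact_force: [0.8, 0.6, 0.3]
opening: 1.001
grasp_force: 0.0
```

Call:
{"op": "play_rows", "data": {"dp": [[0,0,0],[0,0,0],[0,0,0],[0,0,0],[0,0,0]], "rot": [[0,0,0],[0,0,0],[0,0,0],[0,0,0],[0,0,0]], "fingers": 0, "grip_force": 40}}

```text
clock: 2.7
eef_pos: [513.3, 40.6, 134.6]
tcp_rot: [3.14, -0.0, 1.413]
contact_force: [0.2, -0.4, -0.7]
opening: 0.301
grasp_force: 0.0
```

Call:
{"op": "play_rows", "data": {"dp": [[0,0,0],[0,0,0],[0,0,0]], "rot": [[0,0,0],[0,0,0],[0,0,0]]}}

```text
clock: 2.95
eef_pos: [512.8, 40.6, 134.2]
tcp_rot: [3.142, -0.0, 1.413]
contact_force: [-1.7, -1.4, 6.5]
opening: 0.177
grasp_force: 42.3
```

Call:
{"op": "play_rows", "data": {"dp": [[0,0.01,0],[0,0.015,0],[0.005,0.02,0],[0.01,0.03,0],[0.01,0.035,0]], "rot": [[0,0,-1.1],[0,0,-2.2],[0,0,-3.3],[0,0,-4.4],[0,0,-5.5]]}}

```text
clock: 3.37
eef_pos: [514.8, 41.2, 133.3]
tcp_rot: [3.14, -0.0, 1.994]
contact_force: [4.7, 3.0, -8.8]
opening: 0.181
grasp_force: 40.4
```

Call:
{"op": "play_rows", "data": {"dp": [[0,0.005,0],[0,0.005,0],[0,0.005,0]], "rot": [[0,0,-0.5],[0,0,-0.9],[0,0,-0.9]]}}

```text
clock: 3.62
eef_pos: [515.2, 41.4, 133.3]
tcp_rot: [3.14, 0.0, 2.086]
contact_force: [3.7, 2.8, -8.8]
opening: 0.175
grasp_force: 40.4
```

The vertical force went to -8.8 N, so the gripper is now holding the cap up against its spring. Releasing should let it drop.

Call:
{"op": "play_rows", "data": {"dp": [[0,0,0],[0,0,0],[0,0,0],[0,0,0],[0,0,0]], "rot": [[0,0,0],[0,0,0],[0,0,0],[0,0,0],[0,0,0]], "fingers": 0.5}}

```text
clock: 4.03
eef_pos: [514.4, 40.9, 133.8]
tcp_rot: [3.142, 0.0, 2.083]
contact_force: [-0.6, -0.4, -0.0]
opening: 0.5
grasp_force: 0.0
```

```bash
python3 go.py 513 43.3 124 2.086; python3 - <<'E'
from h import *
from rig import optics
f=optics.grab_frame("side"); pickle.dump(f,open('s1.pkl','wb'))
w=wf(); pickle.dump(w,open('w2.pkl','wb'))
a=cv2.resize(f["color"][130:210,205:285,::-1],(440,440),interpolation=cv2.INTER_CUBIC)
cv2.imwrite('pics/b1.png',cv2.convertScaleAbs(np.hstack([a,cv2.resize(w["color"][...,::-1],(360,270)).copy() if 0 else cv2.copyMakeBorder(cv2.resize(w["color"][...,::-1],(352,264)),0,176,0,0,0)]),alpha=1.6))
E
```

```text
t 4.03 pos [514.416  40.862 133.796] rpy [3.142 0.    2.083] q [ 0.076  0.306  1.953 -0.     0.883 -0.436] F [-0.606 -0.41  -0.009] op 0.4999221612165136
dist 10.193927899332323 dp [ 0.07  -0.001  0.245] rot [ 0.001  0.    -0.029]
```

View pics/b1.png

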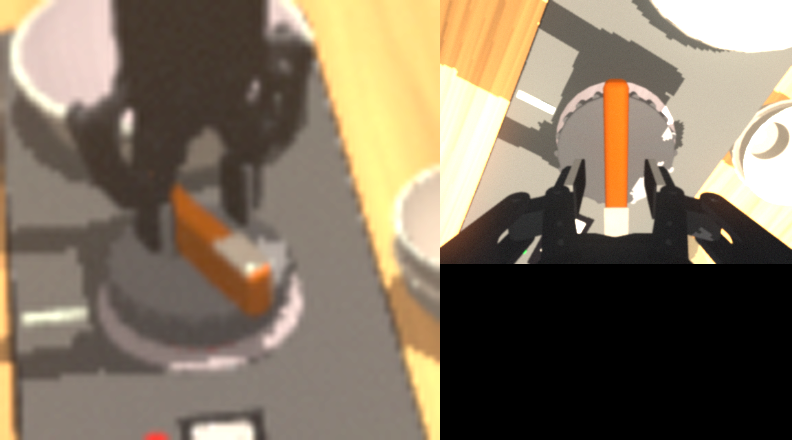

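The picture shows the bar turned to ψ≈2.08 and the red neck gone under the skirt, so the cap has dropped. The wrist view shows the bar still centred between the pads. I'll regrasp lower.

Call:
{"op": "play_rows", "data": {"dp": [[0.07,0,0.2],[0.07,0,0.22],[0.07,0,0.22]], "rot": [[0,0,0],[0,0,0],[0,0,0]]}}

```text
clock: 4.38
eef_pos: [512.3, 43.4, 124.1]
tcp_rot: [-3.14, -0.001, 2.083]
contact_force: [-0.5, -0.6, 0.3]
opening: 0.499
grasp_force: 0.0
```

Call:
{"op": "play_rows", "data": {"dp": [[0,0,0],[0,0,0],[0,0,0],[0,0,0],[0,0,0]], "rot": [[0,0,0],[0,0,0],[0,0,0],[0,0,0],[0,0,0]], "fingers": 0, "grip_force": 40}}

```text
clock: 4.8
eef_pos: [513.6, 43.6, 125.1]
tcp_rot: [3.14, 0.0, 2.083]
contact_force: [2.1, 2.8, -0.3]
opening: 0.177
grasp_force: 43.1
```

Call:
{"op": "play_rows", "data": {"dp": [[0,0,0.01],[0,0,0.02],[0,0,0.025],[0,0,0.03],[0,0,0.04]], "rot": [[0,0,1],[0,0,2],[0,0,3],[0,0,4],[0,0,5]]}}

```text
clock: 5.22
eef_pos: [512.8, 43.4, 123.5]
tcp_rot: [-3.141, 0.0, 1.555]
contact_force: [-2.6, -0.4, 8.2]
opening: 0.173
grasp_force: 46.0
```

Call:
{"op": "play_rows", "data": {"dp": [[0,0,0.01],[0,0,0.02],[0,0,0.025],[0,0,0.03],[0,0,0.04]], "rot": [[0,0,1],[0,0,2],[0,0,3],[0,0,4],[0,0,5]]}}

```text
clock: 5.63
eef_pos: [512.2, 43.7, 121.7]
tcp_rot: [-3.14, 0.001, 1.031]
contact_force: [4.1, 4.5, 6.1]
opening: 0.173
grasp_force: 43.7
```

Call:
{"op": "play_rows", "data": {"dp": [[0,0,0.01],[0,0,0.02],[0,0,0.025],[0,0,0.03],[0,0,0.04]], "rot": [[0,0,1],[0,0,2],[0,0,3],[0,0,4],[0,0,5]]}}

```text
clock: 6.05
eef_pos: [512.0, 44.3, 120.0]
tcp_rot: [-3.139, 0.001, 0.507]
contact_force: [-1.0, 8.5, 0.5]
opening: 0.174
grasp_force: 43.2
```

```bash
python3 go.py 513 43.3 119 0.034; python3 -c "
from rig import telemetry; print(telemetry.sense()['wrist_torque'])"
```

```text
t 6.05 pos [511.967  44.251 120.034] rpy [-3.139  0.001  0.507] q [0.082 0.325 1.965 0.002 0.853 1.144] F [-0.984  8.5    0.481] op 0.17410717571300746
dist 1.7437546124617087 dp [0.011 0.033 0.026] rot [-0.018  0.016  4.519]
[1.51582431 0.57294211 0.08442673]
```

Call:
{"op": "play_rows", "data": {"dp": [[0.01,0,0.01],[0.01,0,0.02],[0.01,0,0.03],[0.01,0,0.04],[0.01,0,0.04]], "rot": [[0,0,1],[0,0,2],[0,0,3],[0,0,4],[0,0,4.6]]}}

```text
clock: 6.47
eef_pos: [512.0, 44.8, 118.5]
tcp_rot: [-3.14, 0.003, 0.025]
contact_force: [-5.8, 11.0, 7.0]
opening: 0.179
grasp_force: 44.4
```

Call:
{"op": "play_rows", "data": {"dp": [[0,0,0],[0,0,0],[0,0,0]], "rot": [[0,0,0.2],[0,0,0.4],[0,0,0.4]]}}

```text
clock: 6.72
eef_pos: [512.0, 44.8, 118.8]
tcp_rot: [-3.14, 0.003, -0.012]
contact_force: [-6.6, 9.8, 8.9]
opening: 0.174
grasp_force: 45.5
```

```bash
python3 go.py 513 43.3 119 0.034; python3 -c "
from rig import telemetry; print(telemetry.sense()['wrist_torque'])"
```

```text
t 6.72 pos [511.981  44.799 118.791] rpy [-3.14   0.003 -0.012] q [0.083 0.327 1.966 0.003 0.852 1.664] F [-6.568  9.814  8.859] op 0.1738532445962371
dist 1.8244862985426888 dp [ 0.026  0.037 -0.005] rot [-0.017  0.026 -0.438]
[1.89297299 0.93701782 0.74621676]
```

The wrist torque rose to 0.75 N m, so the cap is against its stop. I'll release, lift and look.

Call:
{"op": "play_rows", "data": {"dp": [[0,0,0],[0,0,0],[0,0,0],[0,0,0],[0,0,0]], "rot": [[0,0,0],[0,0,0],[0,0,0],[0,0,0],[0,0,0]], "fingers": 0.6}}

```text
clock: 7.13
eef_pos: [513.4, 43.4, 118.4]
tcp_rot: [3.141, 0.0, -0.011]
contact_force: [0.1, -0.5, -0.0]
opening: 0.595
grasp_force: 0.0
```

Call:
{"op": "play_rows", "data": {"dp": [[0,0,-1],[0,0,-2],[0,0,-2.5],[0,0,-2.5],[0,0,-2.5]], "rot": [[0,0,0],[0,0,0],[0,0,0],[0,0,0],[0,0,0]]}}

```text
clock: 7.55
eef_pos: [514.1, 43.5, 219.6]
tcp_rot: [-3.141, -0.003, -0.011]
contact_force: [-0.5, -0.0, 0.2]
opening: 0.596
grasp_force: 0.0
```

```bash
python3 - <<'E'
from h import *
from rig import optics
f=optics.grab_frame("side"); t=optics.grab_frame("top")
w=wf(); pickle.dump((f,t,w),open('w3.pkl','wb'))
a=cv2.resize(f["color"][130:230,205:285,::-1],(400,500),interpolation=cv2.INTER_CUBIC)
cv2.imwrite('pics/b2.png',cv2.convertScaleAbs(np.hstack([a,cv2.copyMakeBorder(cv2.resize(w["color"][...,::-1],(400,300)),0,200,0,0,0)]),alpha=1.5))
E
python3 go.py 517 -70 200 0.034
```

```text
t 7.7 pos [512.441  43.397 217.075] rpy [ 3.141  0.002 -0.011] q [ 0.082  0.197  1.881 -0.     1.066  1.664] F [ 0.52   0.123 -0.514] op 0.6024649295862057
dist 114.76590731188728 dp [0.147 2.833 0.427] rot [ 0.002  0.023 -0.433]
```

View pics/b2.png

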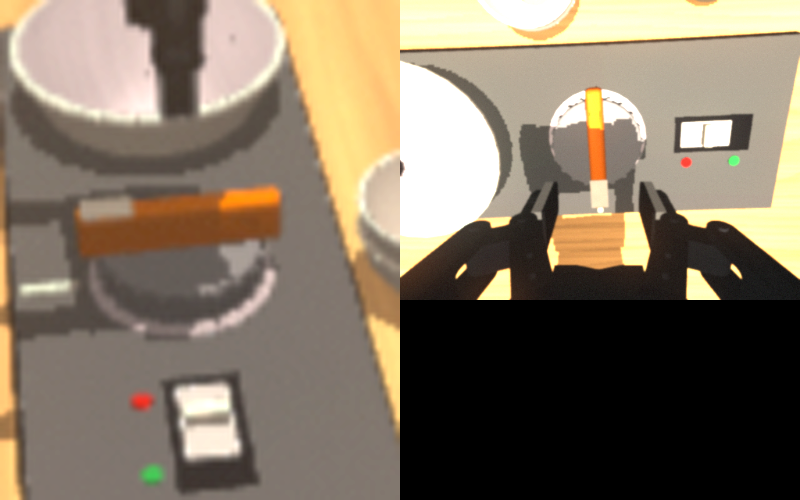

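The side view shows the bar seated low, with its white end at the white line. In the wrist view the bar is perpendicular to the warmer's long edge to within about 0.01 rad, so the cap is home. The switch is still at the red dot. Its ridge is expected at about (517, -82), which matches the slide centre measured earlier. I'll shut the fingers and approach the ridge from +y.

Call:
{"op": "play_rows", "data": {"dp": [[0.12,0.9,0],[0.12,1.8,0.7],[0.12,2.35,1.5],[0.12,2.35,1.5],[0.12,2.35,1.5]], "rot": [[0,0,-0.4],[0,0,-0.4],[0,0,-0.4],[0,0,-0.4],[0,0,-0.4]], "fingers": 0}}

```text
clock: 8.12
eef_pos: [514.8, -51.3, 155.5]
tcp_rot: [-3.141, 0.006, 0.028]
contact_force: [0.3, 0.4, 0.8]
opening: 0.0
grasp_force: 0.0
```

Call:
{"op": "play_rows", "data": {"dp": [[0,0,0],[0,0,0],[0,0,0],[0,0,0]], "rot": [[0,0,0],[0,0,0],[0,0,0],[0,0,0]]}}

```text
clock: 8.45
eef_pos: [517.8, -49.8, 159.4]
tcp_rot: [3.141, -0.002, 0.032]
contact_force: [-0.0, 0.0, 0.7]
opening: -0.001
grasp_force: 0.0
```

```bash
python3 go.py 517 -54 95 0.034; python3 - <<'E'
from h import *
f,t,w=pickle.load(open('w3.pkl','rb')); np.set_printoptions(precision=1,suppress=True)
k=1.28
wp=[((704-400)*k,133*k)]
print('ridge w z97',onz(w,wp,97),'corners slide',onz(w,[((680-400)*k,134*k),((732-400)*k,134*k)],86.5))
w=wf(); pickle.dump(w,open('w4.pkl','wb'))
c=cv2.resize(w["color"][120:384,100:452,::-1],(704,528),interpolation=cv2.INTER_CUBIC)
cv2.imwrite('pics/w4.png',cv2.convertScaleAbs(c,alpha=1.5))
E
```

```text
t 8.45 pos [517.798 -49.767 159.371] rpy [ 3.141 -0.002  0.032] q [-0.099  0.276  1.925  0.     0.939  1.44 ] F [-0.033  0.007  0.744] op -0.0008835312117904107
dist 64.51462269855784 dp [-0.026  0.105  1.609] rot [ 0.001 -0.016 -0.021]
ridge w z97 [[520.5 -73.8  97. ]] corners slide [[ 517.   -51.1   86.5]
 [ 516.3 -110.5   86.5]]
```

View pics/w4.png

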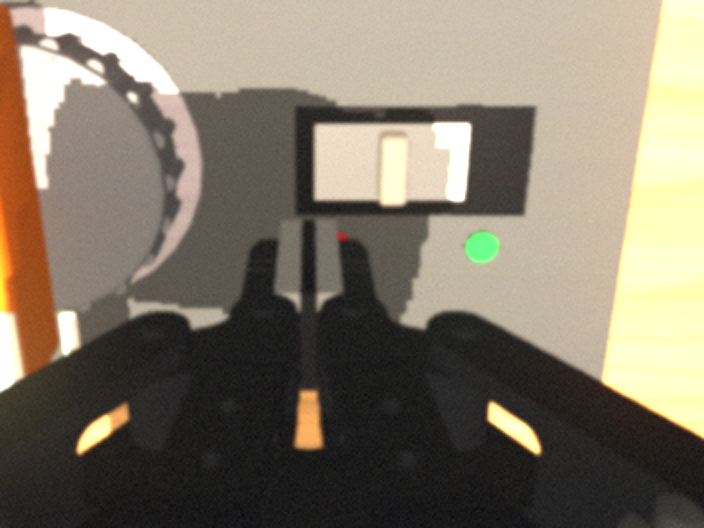

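The picture shows the ridge top centred at about crop (393,169), which is full-frame pixel (296.5,204.5). The slide spans columns 313 to 472. The shut fingertips are at columns 278 to 340.

```bash
python3 - <<'E'
from h import *
w=pickle.load(open('w4.pkl','rb')); np.set_printoptions(precision=1,suppress=True)
g=lambda x,y:(100+x/2,120+y/2)
print('ridge ends/centre z97',onz(w,[g(393,132),g(393,206),g(393,169)],97),'slide',onz(w,[g(313,162),g(472,162),g(390,122),g(390,202)],86.5),'tips z159',onz(w,[g(278,225),g(340,225)],160))
E
```

```text
ridge ends/centre z97 [[531.5 -78.8  97. ]
 [504.  -80.8  97. ]
 [518.  -79.8  97. ]] slide [[ 516.   -52.    86.5]
 [ 517.9 -110.1   86.5]
 [ 532.1  -79.1   86.5]
 [ 501.1  -81.3   86.5]] tips z159 [[525.  -42.3 160. ]
 [525.5 -57.8 160. ]]
```

Call:
{"op": "play_rows", "data": {"dp": [[0,0.1,0.8],[0,0.1,1.4],[0,0.1,1.7],[0,0.1,1.7],[0,0.1,1.7]], "rot": [[0,0,0],[0,0,0],[0,0,0],[0,0,0],[0,0,0]]}}

```text
clock: 8.92
eef_pos: [517.1, -54.2, 90.5]
tcp_rot: [-3.141, 0.001, 0.031]
contact_force: [0.1, -0.1, 0.2]
opening: -0.001
grasp_force: 0.0
```

Call:
{"op": "play_rows", "data": {"dp": [[0,0.1,0],[0,0.2,0],[0,0.3,0],[0,0.35,0],[0,0.35,0]], "rot": [[0,0,0],[0,0,0],[0,0,0],[0,0,0],[0,0,0]]}}

```text
clock: 9.33
eef_pos: [518.4, -68.7, 91.3]
tcp_rot: [-3.141, -0.002, 0.03]
contact_force: [1.6, 4.8, 3.0]
opening: -0.002
grasp_force: 2.3
```

Call:
{"op": "play_rows", "data": {"dp": [[0,0.1,0],[0,0.2,0],[0,0.3,0],[0,0.38,0],[0,0.38,0]], "rot": [[0,0,0],[0,0,0],[0,0,0],[0,0,0],[0,0,0]]}}

```text
clock: 9.75
eef_pos: [518.1, -84.3, 90.5]
tcp_rot: [3.142, 0.0, 0.03]
contact_force: [-0.8, -0.6, 3.1]
opening: -0.0
grasp_force: 1.6
```

Call:
{"op": "play_rows", "data": {"dp": [[0,0.05,0],[0,0.06,0],[0,0.06,0]], "rot": [[0,0,0],[0,0,0],[0,0,0]]}}

```text
clock: 10.0
eef_pos: [518.1, -84.6, 90.5]
tcp_rot: [-3.139, 0.0, 0.029]
contact_force: [0.2, 11.7, 4.1]
opening: 0.0
grasp_force: 7.5
```

The force rose to 11.7 N at the end of travel, so the switch is against its stop. I'll back off, lift and verify.

Call:
{"op": "play_rows", "data": {"dp": [[0,-0.25,0],[0,-0.25,-0.8],[0,-0.25,-1.8],[0,-0.25,-2.6],[0,-0.25,-2.6]], "rot": [[0,0,0],[0,0,0],[0,0,0],[0,0,0],[0,0,0]]}}

```text
clock: 10.42
eef_pos: [521.3, -76.4, 200.5]
tcp_rot: [3.139, -0.009, 0.031]
contact_force: [1.8, 0.5, 0.7]
opening: 0.001
grasp_force: 0.0
```

Call:
{"op": "play_rows", "data": {"dp": [[-1,0,0],[-2,0,0],[-3,0,0],[-3,0,0],[-3,0,0]], "rot": [[0,0,0],[0,0,0],[0,0,0],[0,0,0],[0,0,0]]}}

```text
clock: 10.83
eef_pos: [395.8, -79.6, 194.2]
tcp_rot: [3.141, 0.001, 0.03]
contact_force: [0.3, -0.6, 0.1]
opening: -0.0
grasp_force: 0.0
```

```bash
python3 - <<'E'
from h import *
from rig import optics, telemetry
f=optics.grab_frame("side"); t=optics.grab_frame("top"); print(telemetry.sense()["contact_force"])
a=cv2.resize(f["color"][130:250,200:290,::-1],(375,500),interpolation=cv2.INTER_CUBIC)
b=cv2.resize(t["color"][185:275,190:310,::-1],(420,315),interpolation=cv2.INTER_CUBIC)
cv2.imwrite('pics/end.png',cv2.convertScaleAbs(np.hstack([a,cv2.copyMakeBorder(b,0,185,0,0,0)]),alpha=1.5))
E
```

```text
[-0.12237858 -0.10295898 -0.11596954]
```

View pics/end.png

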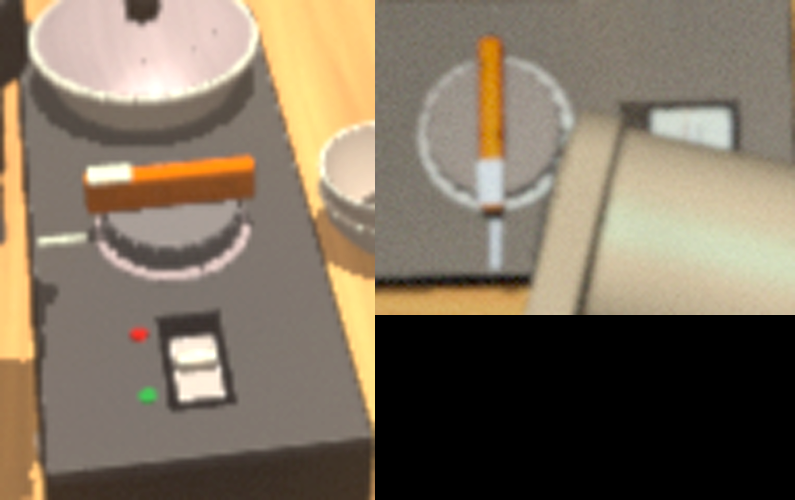

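The slide now sits at the green-dot end of its frame. The bar's white end lines up with the white line at top-crop (492,240), and the arm touches nothing.

```bash
python3 -c "
from rig import r; print(r.sign_off())"
```

```text
the job is handed in; nothing more can be done
None
```

The cap was backed off until it dropped into its thread and then turned fully home, the heater switch was slid to on, and the job was handed in at about 11 s of the 54 s allowed; the sign-off returned no verdict.

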